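# Key the shaft into the pulley hub of the bench drive

### The job

Make the bench drive ready by pressing its keys one at a time: red, then yellow, then green, each fully down and let up again. Then take the keyed shaft out of its blue stand by the black square grip, lower it into the drive's pulley hub, turn it until its key slips into the keyway, and keep pushing against the spring until its collar sits on the hub. Finish still gripping the shaft and pressing it fully home, for the spring lifts it again when let go; leave the beaker, orange tube rack, bottle and tube where they stand.

Things in the scene. Friction and masses are not known exactly. Their poses are not given: they have to be found in the camera images.
- shaft_grip (a point): Keyed shaft, loose, about 0.2 kg, upright in the stand. This point is the centre of its black square grip (26 x 26 mm, 50 mm tall); z up along the shaft, x towards the key; the grip's flat sides face x and y. Under the grip a steel collar, 42 mm across, 5 mm thick, its underside 30 mm below this point. Red marks on collar and grip top show the key's side.
- shaft_tip (a point): Centre of the shaft's lower end, 75 mm below the grip's centre; same axes. Shaft 20 mm across, 45 mm long below the collar, nose tapered over 5 mm. Its brass key on the +x side, 6 mm wide, stands out to 15.5 mm from the axis and runs from 14 mm above the tip up to the collar.
- stand: Fixed blue storage block, 68 x 68 mm and 55 mm tall, origin at the centre of its underside. The shaft hangs by its collar on the block's top, in a through hole 36 mm across: lift it 50 mm or more to clear.
- drive: Fixed white drive housing, 180 (x) x 150 (y) mm, 45 mm tall, origin at the centre of its underside. The hub stands on it at local (38, 0) mm; the three keys stand in a row along its y at local x = -58 mm, 42 mm apart, colours in any order.
- hub_mouth (a point): Centre of the bore's mouth on the top face of the fixed aluminium pulley hub (66 mm across, 55 mm tall, does not turn); z up, x towards the keyway (red mark beside it). Bore 23 mm, keyway 9 mm wide, out to 17.5 mm from the axis. The key meets this face when the tip is 14 mm in; home = collar on this face, tip 45 mm below this point, grip centre 30 mm above it.
- ejector (a joint): Brass spring pin at the bottom of the bore: travel in m, 0 = up. The shaft's tip meets it 37 mm below the mouth (about 4 N) and has pushed it to 0.008 (about 9 N) when home.
- key_red_top (a point): Red key. Round push key, 24 mm across, in a black bezel on the drive housing's top; this point is the centre of its top face and moves with it.
- key_yellow_top (a point): Yellow key. Round push key, 24 mm across, in a black bezel on the drive housing's top; this point is the centre of its top face and moves with it.
- key_green_top (a point): Green key. Round push key, 24 mm across, in a black bezel on the drive housing's top; this point is the centre of its top face and moves with it.
- key_red (a joint): Red key: travel in m, 0 = up, 0.006 = fully down (takes 5 N; springs back when let go).
- key_yellow (a joint): Yellow key: travel in m, 0 = up, 0.006 = fully down (takes 5 N; springs back when let go).
- key_green (a joint): Green key: travel in m, 0 = up, 0.006 = fully down (takes 5 N; springs back when let go).
- beaker_mid (a point): Bystander: clear beaker, 55 mm across, 70 mm tall; centre.
- tube_rack_mid (a point): Bystander: orange rack of small tubes, 120 x 50 x 34 mm; centre of its block.
- bottle_mid (a point): Bystander: bottle with a blue cap, 68 mm across, 167 mm tall; centre.
- tube_mid (a point): Bystander: capped tube with a blue cap, 34 mm across, 115 mm tall, standing; centre.
Not all that is in view belongs to the job. What is meant by the stand is not pink, and is the larger of those in its own colour.

How it is judged:
By the outcome, as a careful person would: the job done as asked, in the order asked, and still so for the second after the job is handed in, while the arm keeps its last pose, push and grip.
It also fails if it takes over 58 s, if anything falls off the work surface, if the arm or the gripper's body presses on something with over 40 N, if the wrist force passes 120 N, or if a joint passes its speed limit or range.

### The arm

A 6-joint arm with a two-finger parallel gripper is mounted at the origin on a cart in front of the work surface, level with it; the furniture and walls round the work are solid. World frame = base frame: x ahead of the robot, y to its left, z up, the work surface at z = 0. Lengths are in m, angles in rad, forces in N, time in s.
With the tool pointing down it reaches from about 0.4 to 0.825 m from the base axis. Payload 7 kg.
Tool frame: the origin (TCP) lies between the finger pads; the fingertips stand arm.nose_length ahead of it and the grasp point (between the pads) is the TCP (arm.nose_length is the distance from the TCP to the fingertips, in m); x points along the fingers, z is the direction in which the jaws open and shut, and the axes are right-handed (so a half turn about x gives the same grasp; the last joint's range is limited). The gripper opens to 88 mm and grips with 3 to 60 N. Pads are 19 mm wide; open, the fingers measure 130 mm over their backs; the gripper's body (78 mm by 193 mm) begins 47 mm behind the grasp point.
Start: joints at [1.478, 0.359, 0.012, 0, -1.224, -0.288], TCP at [0.251, 0.627, 0.246] pointing down, gripper open.
Joint ranges: [-3.07, 3.07], [-1.43, 2.12], [-1.02, 1.25], [-3.03, 1.67], [-3.05, -0], [-3.03, 3.03]. Speed limits (rad/s): [2.39, 2.39, 3.01, 3.14, 3.14, 3.14].

### API

Orientations are given as [roll, pitch, yaw] about the fixed x, y, z axes, in that order (R = Rz(yaw) Ry(pitch) Rx(roll)).
In Python, from station import arm, viewer, spotter gives the robot as it stands.
- The arm moves only by the shell command python3 -m handwheel 'ROWS' [FORCE]. ROWS is a JSON object of lists of equal length, an entry for each row: "gripper": the gripper command: -1 is shut, 1 is fully open, values between are in proportion; "travel": the shift along the world's x, y, z each as a share of 500 mm, from -1 to 1, a list of three; "spin": the turn about the world's z as a share of 45 degrees, from -1 to 1. A call has 1 to 20 rows; each row is the pose to reach, as a shift and turn from the pose commanded when the call began; what a row does not reach only later rows make up. A row lasts 1/10 s, in which the tool goes at most 50 mm and 8.59 degrees, less where a joint would pass 70% of its speed; a pose out of reach is approached as far as the arm can. A call with a number of a shift or a turn outside -1 to 1 is refused whole. A call with a gripper value outside its range is refused whole. The fingers move at their own pace and stop on an object; FORCE is the grip in N (left out, the last holds). Time passes only in rows, so rows that repeat a pose let the fingers close. It gives the time, the measured TCP pose, the force and the opening at its end, in the units of the state.
- arm.get_state(): the state, without advancing time (a new reading comes with each control period).
- viewer.grab_frame(name): name is "side" or "top"; returns a dict with "pixels" (420x560x3 uint8, blue, green, red), "fx", "fy", "cx", "cy" (pixels), "eye" and "attitude" of the camera in the world. Camera axes: x right, y down, z forward; pixel columns grow to the right and rows downward; lengths in m; the calibration is good to about 2 mm. A picture is of the moment at which its call begins. There is no depth.
- arm.job_done(): hands the job in, once; it reports no verdict.
Trained networks look in the newest picture that a camera, given by its name, has taken for a name from the list of things; names that differ only in an ending like _2 or _b are one class to them, and where a whole thing is asked for, a point or a joint stands for the part that bears it (a point fixed in the world has none). Each returns a list of dicts, best first, with "conf" (0 to 1); they miss things now and then, are a little off and sometimes report something else, mostly with a low value. They report only what shows in the picture. A call takes as long as a camera call. They do not tell look-alikes from the thing itself.
- spotter.spot_in(camera, label): "rect" ([left, top, right, bottom] in pixels, round what is visible of it).
- spotter.tip_of(camera, label): "at" ([column, row] in pixels: a listed point, or the origin of a listed thing).
The state is a dict: "t": time; "q": joint angles; "qd": joint speeds; "joint_efforts": joint torques, N m; "eef_pos": TCP position; "ee_rot": TCP orientation; "force": force on the tool from outside, world axes, zero at the start; "moment": the same for the moment, N m; "width": finger opening in m.
Only numpy, scipy, OpenCV 4.12 (cv2) and the standard library are available. Lean on these libraries where they do the work, as an engineer would, in place of code of your own. Each camera call takes 0.05 s, during which the arm holds its last target.

## Working session

There is one attempt and no reset: what is moved stays moved. The work goes in short steps, Python scripts to look and compute and a shell command to move; the robot and the scene stay as the last step left them, time stands still between calls to the robot, and variables do not carry over. Pictures are saved under pics/ and viewed, and the job is handed in when it is done.

```bash
ls; mkdir -p pics
cat > h.py <<'E'
import numpy as np, cv2
from station import arm, viewer, spotter
from scipy.spatial.transform import Rotation as R
def att(f):
    a=np.array(f["attitude"],float)
    if a.shape==(3,3): return a
    if a.size==3: return R.from_euler('xyz',a).as_matrix()
    return R.from_quat(a).as_matrix()
def ray(f,p):
    d=np.array([(p[0]-f["cx"])/f["fx"],(p[1]-f["cy"])/f["fy"],1.])
    return np.array(f["eye"],float), att(f)@d
def atz(f,p,z):
    e,d=ray(f,p); return e+d*(z-e[2])/d[2]
def proj(f,P):
    c=att(f).T@(np.array(P,float)-np.array(f["eye"])); return np.array([f["fx"]*c[0]/c[2]+f["cx"],f["fy"]*c[1]/c[2]+f["cy"]])
def tri(fs,ps):
    A=np.zeros((3,3));b=np.zeros(3)
    for f,p in zip(fs,ps):
        e,d=ray(f,p); d/=np.linalg.norm(d); M=np.eye(3)-np.outer(d,d); A+=M;b+=M@e
    X=np.linalg.solve(A,b); return X,[np.round(proj(f,X)-p,1) for f,p in zip(fs,ps)]
E
python3 - <<'E'
from h import *
import pickle
fs={}
for c in("top","side"):
    f=viewer.grab_frame(c); fs[c]=f; cv2.imwrite(f"pics/{c}0.png",np.array(f["pixels"]))
    print(c,f["eye"],f["attitude"],f["fx"],f["cx"],f["cy"])
pickle.dump(fs,open("f0.pkl","wb"))
for l in ["shaft_grip","stand","drive","hub_mouth","key_red_top","key_yellow_top","key_green_top","beaker_mid","tube_rack_mid","bottle_mid","tube_mid"]:
    for c in("top","side"):
        print(l,c,[(np.round(d["at"],1).tolist(),round(d["conf"],2)) for d in spotter.tip_of(c,l)][:4])
s=arm.get_state(); print(s, arm.nose_length)
E
```

```text
pics
top [0.37728156 0.22461046 1.00931835] [-2.99647974  0.03663736 -1.59401432] 490.435910578047 287.39576436273853 202.60130429372612
side [ 0.07603866 -0.63348683  0.49986047] [-1.95521291  0.00555653 -0.44316753] 491.2997689905852 269.54962958174167 205.70971627711967
shaft_grip top [([207.8, 193.1], 0.79), ([221.3, 321.9], 0.74)]
shaft_grip side [([257.5, 187.7], 0.82)]
stand top [([251.8, 248.5], 0.79), ([215.6, 198.7], 0.69), ([393.6, 286.5], 0.59)]
stand side [([245.2, 314.1], 0.9), ([228.8, 239.9], 0.89), ([256.6, 220.4], 0.83)]
drive top [([337.9, 209.6], 0.71)]
drive side [([296.2, 268.5], 0.68)]
hub_mouth top [([326.1, 205.4], 0.74), ([198.6, 254.7], 0.35)]
hub_mouth side [([287.6, 216.7], 0.86)]
key_red_top top [([369.6, 184.1], 0.64)]
key_red_top side [([328.9, 246.9], 0.51), ([310.5, 250.7], 0.16)]
key_yellow_top top [([373.4, 226.6], 0.53), ([371.6, 185.9], 0.21)]
key_yellow_top side [([294.7, 254.7], 0.46), ([297.4, 271.6], 0.33)]
key_green_top top [([372.7, 205.6], 0.47), ([337.2, 210.1], 0.3)]
key_green_top side [([308.7, 250.5], 0.52)]
beaker_mid top [([283.2, 30
[... 302 characters left out ...]
56), ([208.3, 195.1], 0.5)]
tube_mid side [([212.9, 203.3], 0.75)]
{'t': 1.2, 'q': array([ 1.47811686e+00,  3.58628234e-01,  1.19435045e-02,  8.75537309e-06,
       -1.22407606e+00, -2.88064729e-01]), 'qd': array([-0.00031764, -0.00064796,  0.00073557,  0.00031479,  0.00091982,
       -0.0007501 ]), 'joint_efforts': array([ 1.74796310e-04, -5.82402849e+01,  2.93290025e+01,  7.00220615e+00,
        1.24183510e-02, -8.69868359e-06]), 'eef_pos': array([0.2508749 , 0.6266585 , 0.24556352]), 'ee_rot': array([-3.08120686,  1.57075985,  1.2504409 ]), 'force': array([ 0.11533288, -0.23399337,  0.25656716]), 'moment': array([-0.05154256,  0.01552353,  0.01750587]), 'width': 0.08754852527116817} 0.019
```

View pics/top0.png

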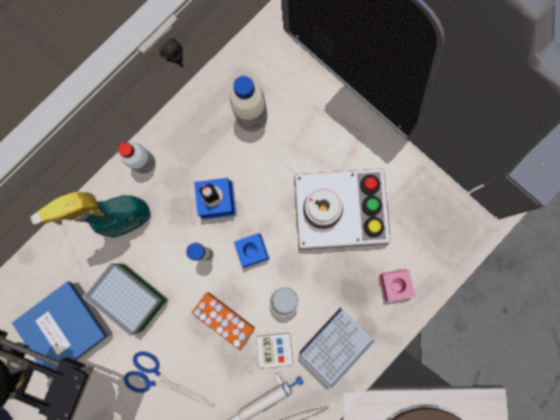

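View pics/side0.png

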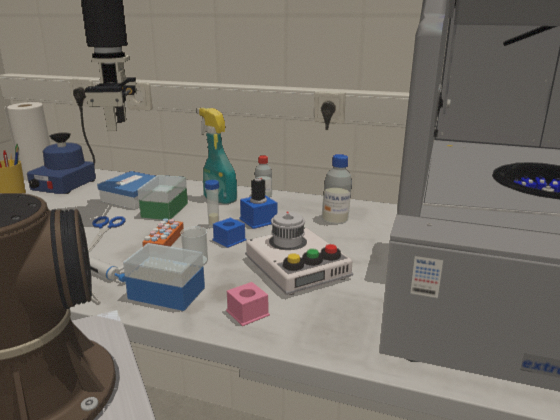

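Run:
```python
from h import *
import pickle
fs=pickle.load(open("f0.pkl","rb"));t,s=fs["top"],fs["side"]
P={"grip":([207.8,193.1],[257.5,187.7]),"hub":([326.1,205.4],[287.6,216.7]),"red":([369.6,184.1],[328.9,246.9]),"yel":([373.4,226.6],[294.7,254.7]),"grn":([372.7,205.6],[308.7,250.5]),
"standA":([215.6,198.7],[256.6,220.4]),"standB":([251.8,248.5],[228.8,239.9]),"standC":([393.6,286.5],[245.2,314.1]),"beaker":([283.2,303],[193.3,248.5]),"rack":([222.9,323.7],[164,233.7]),"bottle":([247.3,102.2],[338.4,190.3]),"tube":([198.4,250.7],[212.9,203.3])}
for k,(a,b) in P.items():
    X,e=tri([t,s],[a,b]); print(k,X.round(4),e)
for n,f,(x0,y0,x1,y1) in (("ta",t,(180,140,420,320)),("sa",s,(190,150,390,300))):
    cv2.imwrite(f"pics/{n}.png",cv2.resize(f["pixels"][y0:y1,x0:x1],None,fx=3.2,fy=3.2,interpolation=cv2.INTER_CUBIC))
```

```text
grip [0.5352 0.4076 0.0877] [array([-0.1,  0.2]), array([ 0.1, -0. ])]
hub [0.5026 0.1831 0.1032] [array([-0.1,  0.3]), array([ 0.3, -0. ])]
red [0.5479 0.0951 0.0642] [array([-0. ,  0.1]), array([ 0.1, -0. ])]
yel [0.4669 0.0911 0.0672] [array([ 0.5, -1.2]), array([-1.3,  0.2])]
grn [0.5032 0.0926 0.068 ] [array([-0.4,  1. ]), array([ 1.1, -0.2])]
standA [ 0.5353  0.4097 -0.0006] [array([-0.5,  1.4]), array([ 1.3, -0.1])]
standB [ 4.303e-01  3.344e-01 -2.000e-04] [array([-0.3,  1. ]), array([ 1. , -0.1])]
standC [ 0.3487  0.0477 -0.0025] [array([-0.,  0.]), array([ 0., -0.])]
beaker [0.3236 0.2697 0.0309] [array([ 0.1, -0.5]), array([-0.5,  0. ])]
rack [0.288  0.3894 0.0219] [array([ 0.5, -1.8]), array([-1.6, -0.1])]
bottle [0.7195 0.3304 0.0762] [array([ 0.2, -0.4]), array([-0.3,  0.1])]
tube [0.427  0.4323 0.0566] [array([-0.1,  0.3]), array([ 0.3, -0. ])]
```

View crops.

View pics/ta.png

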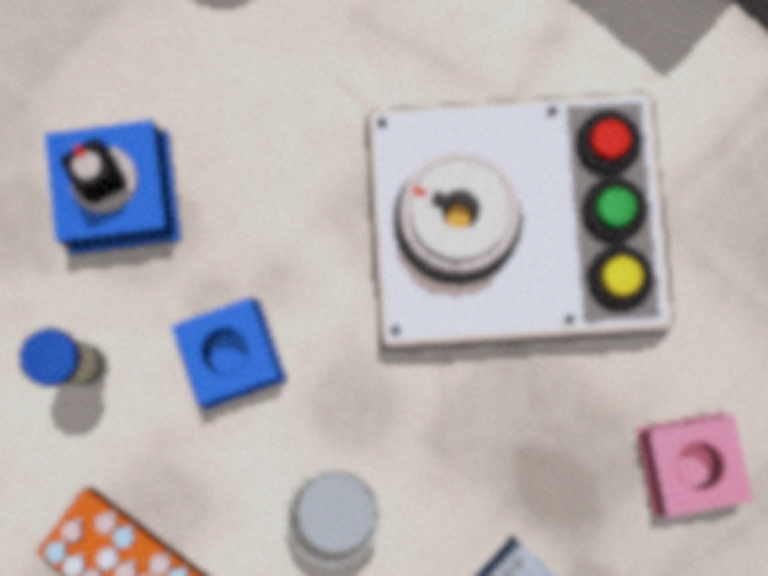

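View pics/sa.png

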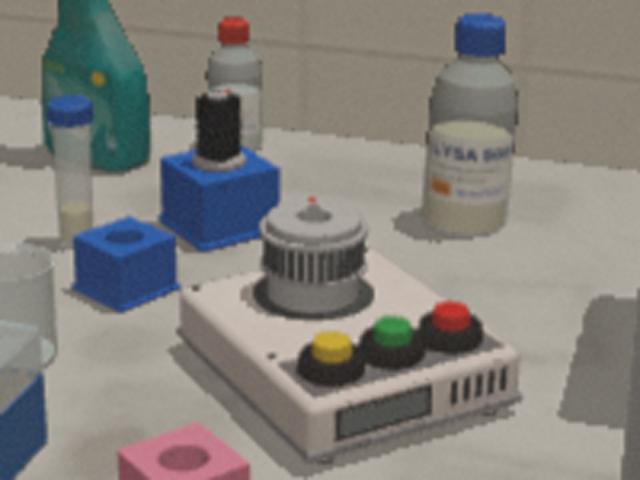

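Run:
```python
from h import *
import pickle
fs=pickle.load(open("f0.pkl","rb"));t,s=fs["top"],fs["side"]
def crop(f,x,y,w):
    return cv2.resize(f["pixels"][y-w:y+w,x-w:x+w],(390,390),interpolation=cv2.INTER_CUBIC)
cv2.imwrite("pics/c1.png",np.hstack([crop(t,213,195,26),crop(t,324,207,26)]))
cv2.imwrite("pics/c2.png",np.hstack([crop(s,258,194,26),crop(s,288,222,26)]))
# red pixels
for n,f,(x0,y0,x1,y1) in (("top grip",t,(195,175,230,215)),("top hub",t,(300,185,345,230)),("side grip",s,(240,170,280,215)),("side hub",s,(268,205,310,240))):
    p=f["pixels"].astype(int)[y0:y1,x0:x1]; sc=p[...,2]-np.maximum(p[...,0],p[...,1])
    m=(sc>40).astype(np.uint8); k,l,st,c=cv2.connectedComponentsWithStats(m)
    print(n,[( (c[i]+[x0,y0]).round(1).tolist(),int(st[i,4])) for i in range(1,k)])
st=arm.get_state(); Rm=R.from_euler('xyz',st["ee_rot"]).as_matrix(); print(Rm.round(3))
```

```text
top grip [([204.5, 187.4], 11)]
top hub [([310.3, 199.2], 10), ([321.0, 208.0], 1), ([323.8, 208.2], 6)]
side grip [([260.5, 178.0], 2)]
side hub [([287.0, 212.0], 5)]
[[ 0.     0.928 -0.372]
 [ 0.    -0.372 -0.928]
 [-1.    -0.    -0.   ]]
```

View pics/c1.png

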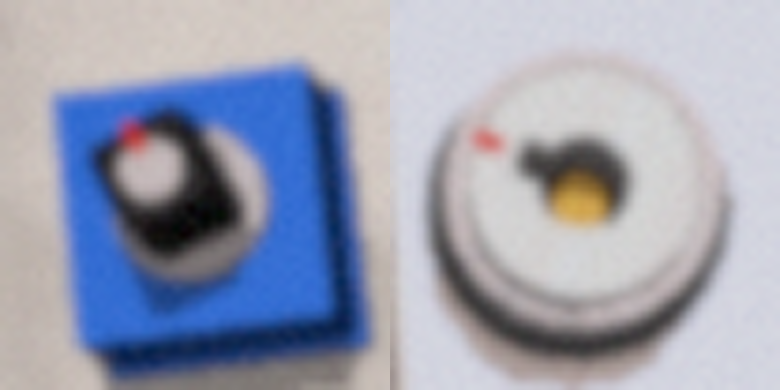

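View pics/c2.png

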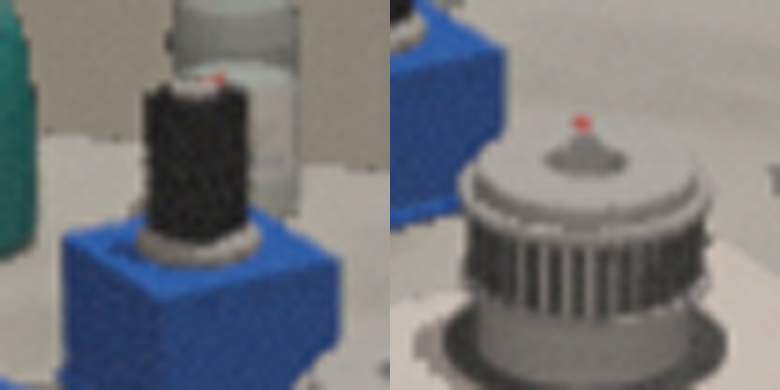

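Run:
```python
from h import *
import pickle
fs=pickle.load(open("f0.pkl","rb"));t,s=fs["top"],fs["side"]
a=lambda p,z,f=t: atz(f,p,z)[:2]
g=a((207.3,191.9),.110); r=a((204.6,187.3),.110); d=r-g; print("grip top",g,"key yaw",np.degrees(np.arctan2(d[1],d[0])),np.hypot(*d))
# grip top square fit: bright/dark edges -> black mask corners
h=a((324.0,205.4),.1); r=a((310.4,199.3),.1); d=r-h; print("hub",h,"keyway yaw",np.degrees(np.arctan2(d[1],d[0])),np.hypot(*d))
k=a((319.0-0.5,202.3),.1);d=k-h; print(np.degrees(np.arctan2(d[1],d[0])),np.hypot(*d))
# side hub
print("side hub",a((190+98/0.5/3.2*0+0,0),.1,s)) if 0 else None
hs=a((262+195/7.5,196+165/7.5-0.6),.1,s); print("hub side?",hs)
rs=a((287.2,212.2),.1,s); print("mark side",rs, np.degrees(np.arctan2(*(rs-hs)[::-1])))
# drive edges: corners of housing top, from crop ta (scale 3.2, origin 180,140), z=.045
c=[a((180+x/3.2,140+y/3.2),.045) for x,y in((371,110),(650,95),(668,325),(385,342))]
print(np.round(c,4)); 
for i,j in((1,0),(2,3),(0,3),(1,2)):
    d=c[i]-c[j]; print(i,j,np.degrees(np.arctan2(d[1],d[0])),np.hypot(*d))
cc=np.mean(c,0);print("drive ctr",cc)
# stand top corners z=.055 from c1 left
c=[a((187+x/7.5,169+y/7.5),.055) for x,y in((55,97),(305,65),(340,320),(82,348))]
print("stand",np.mean(c,0),np.round(c,4))
d=c[0]-c[1];print(np.degrees(np.arctan2(d[1],d[0])),np.hypot(*d))
# keys: colour centroids
for n,lo,hi in(("red",0,8),("yel",22,34),("grn",45,75)):
    for f,nm,b in((t,"top",(355,165,395,245)),(s,"side",(280,235,350,270))):
        p=f["pixels"][b[1]:b[3],b[0]:b[2]];H=cv2.cvtColor(p,cv2.COLOR_BGR2HSV)
        m=((H[...,0]>=lo)&(H[...,0]<=hi)&(H[...,1]>120)&(H[...,2]>80)).astype(np.uint8)
        k,l,st,ce=cv2.connectedComponentsWithStats(m);i=1+np.argmax(st[1:,4]);q=ce[i]+[b[0],b[1]]
        print(n,nm,q.round(1),st[i].tolist(),a(q,.063,f).round(4))
```

```text
grip top [0.53404901 0.40400075] key yaw 29.81742155399717 0.010254134102195942
hub [0.50375865 0.1865591 ] keyway yaw 63.90906613704087 0.027865952756122733
58.59875146938189 0.011792187053131694
hub side? [0.50441858 0.18605142]
mark side [0.51556564 0.21122066] 66.11221276862443
[[0.5757 0.2382]
 [0.5799 0.0642]
 [0.4366 0.0607]
 [0.4307 0.2334]]
1 0 -88.62437744636442 0.17403912491885798
2 3 -88.01643234519528 0.17280936255123178
0 3 1.9130101425259354 0.14517267125840208
1 2 1.4244271059079014 0.14333275378588609
drive ctr [0.50574088 0.1491263 ]
stand [0.53388876 0.40350599] [[0.5646 0.441 ]
 [0.5712 0.3742]
 [0.5027 0.3653]
 [0.4971 0.4336]]
95.66366396245066 0.06716627213940167
red top [370.5 182.8] [9, 12, 14, 13, 141] [0.5508 0.0931]
red side [330.5 248.7] [45, 9, 12, 10, 94] [0.5476 0.089 ]
yel top [374.3 225.6] [13, 54, 14, 14, 155] [0.4669 0.0897]
yel side [293.4 258.2] [8, 19, 12, 10, 98] [0.4645 0.0863]
grn top [372.2 204. ] [11, 33, 13, 13, 128] [0.5089 0.0917]
grn side [312.4 252.9] [28, 15, 10, 8, 58] [0.5073 0.0893]
```

Run:
```python
from h import *
import pickle
fs=pickle.load(open("f0.pkl","rb"));t,s=fs["top"],fs["side"]
for p in((410,133),(455,172),(500,212)): print(p,atz(t,p,0).round(3),atz(t,p,.2).round(3))
for p in((386,345),(400,250),(412,200)): print("side",p,atz(s,p,0).round(3),atz(s,p,.2).round(3))
for p in((133,155),(117,215)): print(atz(t,p,.05))
print(proj(t,(.377,.2246,0)))
```

```text
(410, 133) [ 0.666 -0.003  0.   ] [0.609 0.042 0.2  ]
(455, 172) [ 0.58  -0.091  0.   ] [ 0.54  -0.028  0.2  ]
(500, 212) [ 0.494 -0.176  0.   ] [ 0.471 -0.096  0.2  ]
side (386, 345) [ 0.516 -0.132  0.   ] [ 0.34  -0.333  0.2  ]
side (400, 250) [0.75  0.121 0.   ] [ 0.481 -0.181  0.2  ]
side (412, 200) [0.977 0.347 0.   ] [ 0.617 -0.045  0.2  ]
[0.62497327 0.56784811 0.05      ]
[0.50306418 0.59737291 0.05      ]
[305.57212893 274.41335765]
```

Stand candidates in the top view: the blue block with the shaft at (215,199), a smaller blue block at (252,250) and a pink block at (398,285). I chose the larger blue one, and the crop shows the black grip standing in it. The keys in the top view are red (370,183), green (372,204) and yellow (374,226). The hub is at (324,205).

```bash
python3 -m handwheel '{"gripper":[-1,-1,-1,-1,-1,-1,-1,-1,-1,-1],"travel":[[0.44,-0.9,0],[0.44,-0.9,0],[0.44,-0.9,0],[0.44,-0.9,0],[0.44,-0.9,0],[0.44,-0.9,0],[0.44,-0.9,0],[0.44,-0.9,0],[0.44,-0.9,0],[0.44,-0.9,0]],"spin":[0,0,0,0,0,0,0,0,0,0]}' 20
```

```text
t: 2.2
eef_pos: [0.471, 0.1756, 0.2461]
ee_rot: [2.628, 1.57, 0.677]
force: [1.3, 0.4, 0.1]
width: 0.0135
```

```bash
python3 -m handwheel '{"gripper":[-1,-1,-1,-1,-1,-1],"travel":[[0.16,-0.168,-0.1],[0.16,-0.168,-0.26],[0.16,-0.168,-0.26],[0.16,-0.168,-0.26],[0.16,-0.168,-0.26],[0.16,-0.168,-0.26]],"spin":[0,0,0,0,0,0]}'
python3 - <<'E'
from h import *
for c in("top","side"):
    f=viewer.grab_frame(c); 
    P=arm.get_state()["eef_pos"]; q=proj(f,P-[0,0,.019]); print(c,P,q)
    x,y=int(q[0]),int(q[1]); cv2.imwrite(f"pics/red_{c}.png",cv2.resize(f["pixels"][y-50:y+50,x-50:x+50],None,fx=4,fy=4,interpolation=cv2.INTER_CUBIC))
a,b=cv2.imread("pics/red_top.png"),cv2.imread("pics/red_side.png");cv2.imwrite("pics/red1.png",np.hstack([a,b]))
E
```

```text
t: 2.8
eef_pos: [0.5506, 0.0931, 0.1155]
ee_rot: [-0.432, 1.57, -2.384]
force: [0.3, 0.2, 0.6]
width: 0.0002
top [0.55097306 0.09385726 0.11656316] [372.45421399 179.34851165]
side [0.5511003  0.09428013 0.1171101 ] [331.34489608 231.01458433]
```

View pics/red1.png

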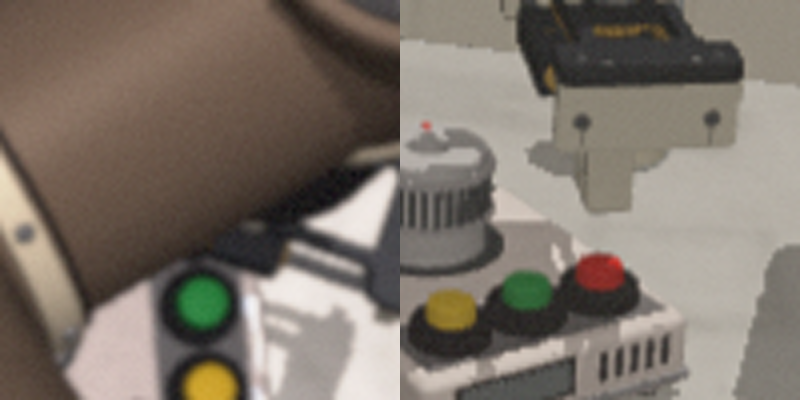

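```bash
python3 -c "
from station import arm
s=arm.get_state();print(s['t'],s['eef_pos'],s['force'])"
python3 -m handwheel '{"gripper":[-1,-1,-1],"travel":[[0,0,-0.064],[0,0,-0.07],[0,0,-0.07]],"spin":[0,0,0]}'
python3 -m handwheel '{"gripper":[-1,-1],"travel":[[0,0,-0.006],[0,0,-0.006]],"spin":[0,0]}'
```

```text
2.9 [0.5511003  0.09428013 0.1171101 ] [-0.22100776 -0.42042799  0.25531125]
t: 3.2
eef_pos: [0.5505, 0.0944, 0.0819]
ee_rot: [2.55, 1.57, 0.6]
force: [-2.0, 2.5, 5.3]
width: 0.0006
t: 3.4
eef_pos: [0.5508, 0.0943, 0.0802]
ee_rot: [2.421, 1.569, 0.47]
force: [-4.5, 2.3, 11.3]
width: 0.0005
```

```bash
cat > look.py <<'E'
from h import *
import sys
n,c,x,y,w=sys.argv[1],sys.argv[2],*map(int,sys.argv[3:6])
f=viewer.grab_frame(c); cv2.imwrite(f"pics/{n}.png",cv2.resize(f["pixels"][max(0,y-w):y+w,max(0,x-w):x+w],(560,560),interpolation=cv2.INTER_CUBIC))
s=arm.get_state(); print(s["t"],s["eef_pos"].round(4),s["force"].round(1),s["moment"].round(2),round(s["width"],4),s["q"].round(2)[[0,5]])
E
python3 look.py r2 side 325 240 32
```

```text
3.45 [0.5508 0.0943 0.0802] [-4.1  3.8 10.7] [1.1  1.96 0.01] 0.0005 [0.52 0.67]
```

View pics/r2.png

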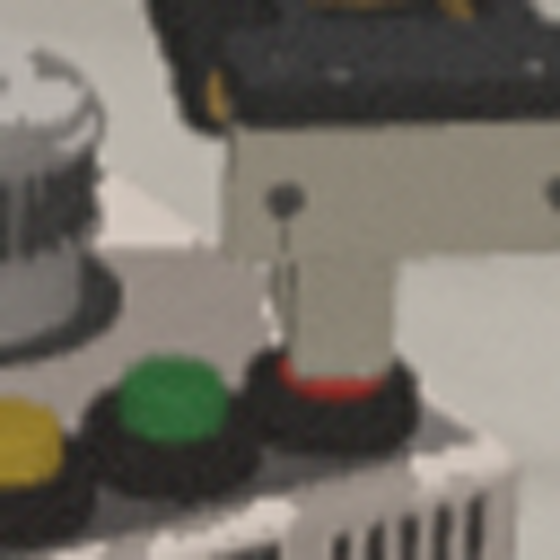

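```bash
python3 -m handwheel '{"gripper":[-1,-1],"travel":[[0,0,-0.006],[0,0,-0.006]],"spin":[0,0]}'
python3 -m handwheel '{"gripper":[-1,-1],"travel":[[0,0,0.08],[0,0,0.08]],"spin":[0,0]}'; python3 look.py r3 side 325 240 32
```

```text
t: 3.65
eef_pos: [0.551, 0.0943, 0.0798]
ee_rot: [2.238, 1.568, 0.289]
force: [-14.6, 2.3, 33.8]
width: 0.0
t: 3.85
eef_pos: [0.5535, 0.0949, 0.121]
ee_rot: [2.292, 1.562, 0.342]
force: [1.0, 0.6, -0.2]
width: 0.0004
3.9 [0.5524 0.0945 0.1188] [-0.4 -0.1 -0.8] [0.02 0.01 0.02] 0.0002 [0.52 0.67]
```

View pics/r3.png

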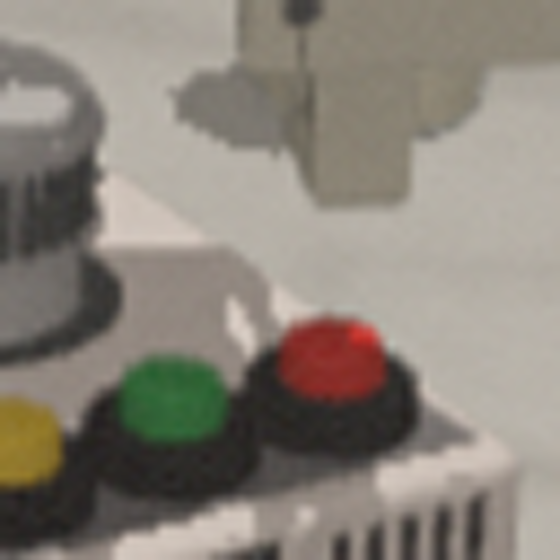

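```bash
python3 -m handwheel '{"gripper":[-1,-1,-1,-1],"travel":[[-0.168,-0.008,0],[-0.168,-0.008,0],[-0.168,-0.008,0],[-0.168,-0.008,0]],"spin":[0,0,0,0]}'; python3 look.py y1 side 300 245 32
```

```text
t: 4.3
eef_pos: [0.4663, 0.0897, 0.1155]
ee_rot: [2.393, 1.569, 0.443]
force: [0.7, 0.5, -0.2]
width: 0.0006
4.35 [0.4671 0.0899 0.1154] [-0.   0.3  0.7] [ 0.03 -0.05  0.01] 0.0006 [0.61 0.59]
```

View pics/y1.png

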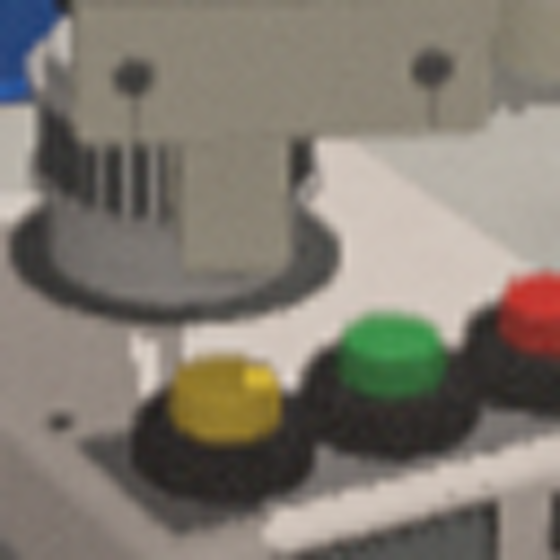

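```bash
python3 -m handwheel '{"gripper":[-1,-1,-1,-1],"travel":[[0,0,-0.06],[0,0,-0.076],[0,0,-0.076],[0,0,-0.076]],"spin":[0,0,0,0]}'; python3 look.py y2 side 300 245 32
python3 -m handwheel '{"gripper":[-1,-1],"travel":[[0,0,-0.003],[0,0,-0.003]],"spin":[0,0]}'
```

```text
t: 4.75
eef_pos: [0.4685, 0.0904, 0.0796]
ee_rot: [2.166, 1.568, 0.216]
force: [-12.2, 2.1, 37.6]
width: 0.0004
4.8 [0.4685 0.0904 0.0796] [-12.3   3.   37.2] [0.86 4.56 0.01] 0.0 [0.61 0.59]
t: 5.0
eef_pos: [0.4686, 0.0904, 0.0793]
ee_rot: [2.137, 1.568, 0.187]
force: [-17.5, 2.2, 52.3]
width: 0.0005
```

View pics/y2.png

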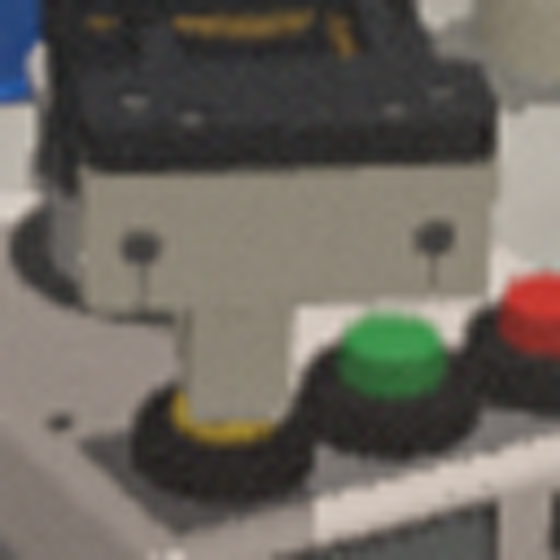

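The yellow key is bottomed, but the force reached 52 N at the fingertips, which was more than needed. I'll press green more lightly.

```bash
python3 -m handwheel '{"gripper":[-1,-1,-1,-1,-1],"travel":[[0,0,0.08],[0.084,0.003,0.08],[0.084,0.003,0.08],[0.084,0.003,0.08],[0.084,0.003,0.08]],"spin":[0,0,0,0,0]}'; python3 look.py g1 side 310 245 32
python3 -m handwheel '{"gripper":[-1,-1,-1],"travel":[[0,0,-0.06],[0,0,-0.072],[0,0,-0.072]],"spin":[0,0,0]}'; python3 look.py g2 side 310 245 32
```

```text
t: 5.5
eef_pos: [0.5078, 0.0904, 0.1141]
ee_rot: [-0.715, 1.568, -2.668]
force: [-0.5, 0.4, -0.5]
width: 0.0005
5.55 [0.5077 0.0905 0.1141] [-0.4 -0.8 -0.5] [0.03 0.04 0.01] 0.0003 [0.56 0.63]
t: 5.85
eef_pos: [0.5084, 0.0911, 0.0802]
ee_rot: [0.098, 1.57, -1.852]
force: [-3.5, 0.2, 11.8]
width: 0.0007
5.9 [0.5084 0.0912 0.0802] [-3.7  1.  13.8] [ 0.27  1.45 -0.02] 0.0004 [0.56 0.63]
```

View pics/g1.png

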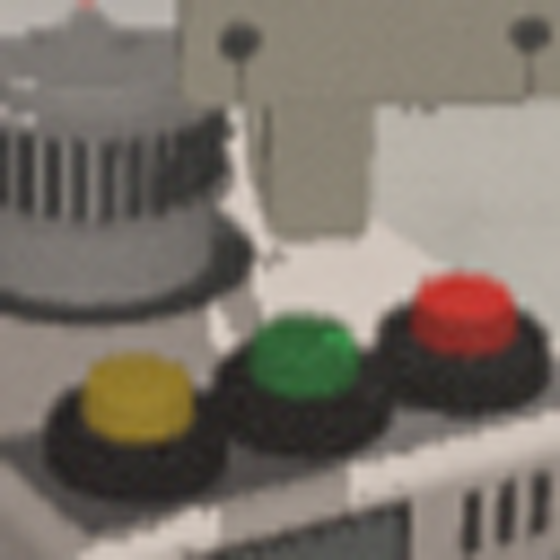

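View pics/g2.png

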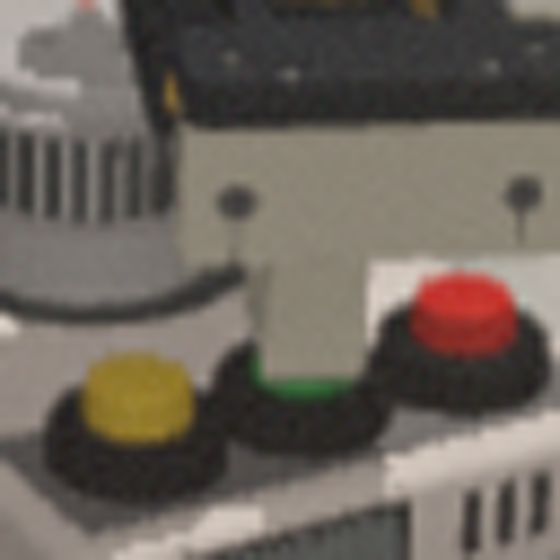

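```bash
python3 -m handwheel '{"gripper":[-1,-1],"travel":[[0,0,-0.003],[0,0,-0.003]],"spin":[0,0]}'
python3 -m handwheel '{"gripper":[-1,-1,-1,1,1,1,1,1,1,1,1],"travel":[[0,0,0.08],[0,0,0.17],[0,0,0.19],[0.052,0.625,0.19],[0.052,0.625,0.19],[0.052,0.625,0.19],[0.052,0.625,0.19],[0.052,0.625,0.19],[0.052,0.625,0.19],[0.052,0.625,0.19],[0.052,0.625,0.19]],"spin":[0,0,0,-0.846,-0.846,-0.846,-0.846,-0.846,-0.846,-0.846,-0.846]}'
python3 - <<'E'
from h import *
for n,c,b in(("s1","side",(190,110,350,290)),("s2","top",(120,120,420,320))):
    f=viewer.grab_frame(c); x0,y0,x1,y1=b; cv2.imwrite(f"pics/{n}.png",cv2.resize(f["pixels"][y0:y1,x0:x1],None,fx=2.6,fy=2.6,interpolation=cv2.INTER_CUBIC))
s=arm.get_state(); Rm=R.from_euler('xyz',s["ee_rot"]).as_matrix(); print(s["eef_pos"],np.degrees(np.arctan2(Rm[1,2],Rm[0,2])),s["width"],s["t"])
E
```

```text
t: 6.1
eef_pos: [0.5085, 0.0911, 0.0799]
ee_rot: [1.302, 1.57, -0.648]
force: [-9.5, 1.2, 26.5]
width: 0.0
t: 7.2
eef_pos: [0.5336, 0.4054, 0.1709]
ee_rot: [0.374, 1.568, -2.24]
force: [0.1, 0.9, -0.8]
width: 0.0589
[0.53368429 0.40281768 0.1715402 ] -149.8530216894771 0.06683361729712509 7.3
```

View pics/s1.png

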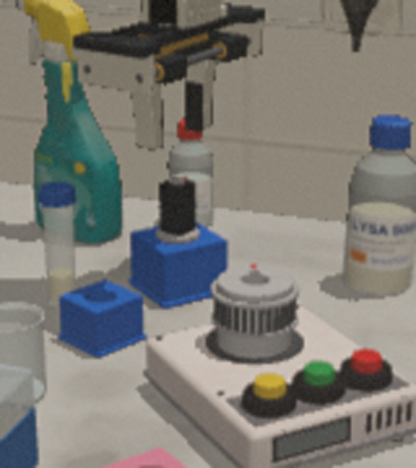

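View pics/s2.png

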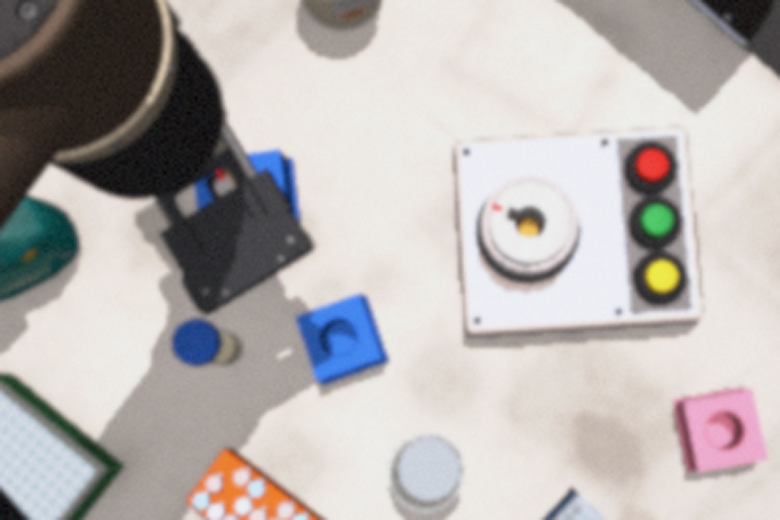

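```bash
python3 -m handwheel '{"gripper":[1,1,1,1,1],"travel":[[0,0.002,-0.04],[0,0.002,-0.12],[0,0.002,-0.17],[0,0.002,-0.17],[0,0.002,-0.17]],"spin":[0,0,0,0,0]}'
python3 look.py s3 side 258 190 40
```

```text
t: 7.8
eef_pos: [0.5349, 0.4033, 0.0883]
ee_rot: [1.104, 1.57, -1.512]
force: [-0.2, 0.7, 0.6]
width: 0.0874
7.85 [0.5354 0.4042 0.0893] [-0.4  1.2  0.5] [ 0.13 -0.05  0.03] 0.0873 [ 0.94 -0.41]
```

View pics/s3.png

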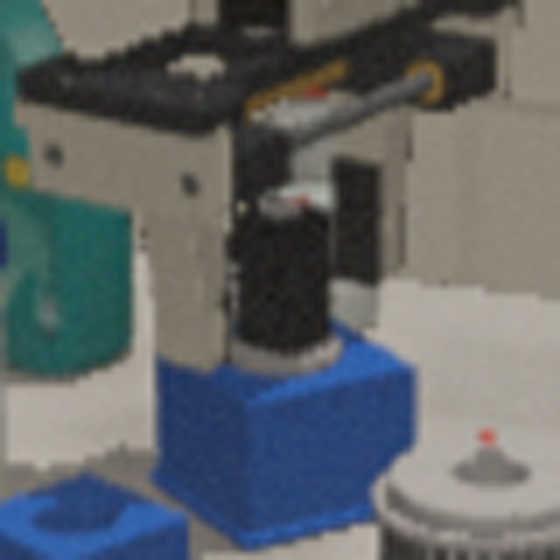

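```bash
python3 -m handwheel '{"gripper":[-1,-1,-1,-1,-1,-1,-1,-1,-1,-1],"travel":[[0,0,-0.006],[0,0,-0.006],[0,0,-0.006],[0,0,-0.006],[0,0,-0.006],[0,0,-0.006],[0,0,-0.006],[0,0,-0.006],[0,0,-0.006],[0,0,-0.006]],"spin":[0,0,0,0,0,0,0,0,0,0]}' 45
python3 look.py s4 side 258 190 40
```

```text
t: 8.85
eef_pos: [0.5345, 0.4045, 0.0845]
ee_rot: [-2.694, 1.571, 0.973]
force: [-0.9, 0.3, -0.4]
width: 0.0265
8.9 [0.5345 0.4045 0.0845] [-0.1  0.2 -0.2] [ 0.2  -0.13  0.02] 0.0261 [ 0.94 -0.41]
```

View pics/s4.png

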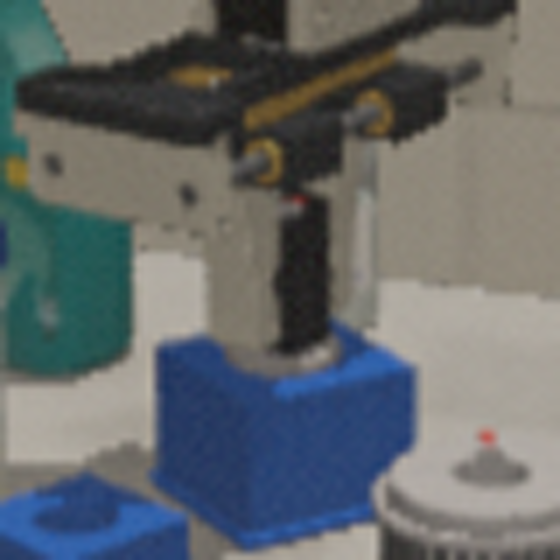

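```bash
python3 -m handwheel '{"gripper":[-1,-1,-1,-1,-1,-1,-1,-1,-1,-1,-1,-1,-1],"travel":[[0,0,0.06],[0,0,0.16],[0,0,0.24],[-0.061,-0.436,0.24],[-0.061,-0.436,0.24],[-0.061,-0.436,0.24],[-0.061,-0.436,0.24],[-0.061,-0.436,0.24],[-0.061,-0.436,0.24],[-0.061,-0.436,0.24],[-0.061,-0.436,0.24],[-0.061,-0.436,0.24],[-0.061,-0.436,0.24]],"spin":[0,0,0,0.774,0.774,0.774,0.774,0.774,0.774,0.774,0.774,0.774,0.774]}'
cat > both.py <<'E'
from h import *
import sys
o=[]
for c in("side","top"):
    f=viewer.grab_frame(c); s=arm.get_state(); P=s["eef_pos"]
    for nm,Q in(("tip",P-[0,0,.075]),("hub",np.array([.504,.1865,.1]))): print(c,nm,proj(f,Q).round(1),end=" ")
    x,y=map(int,proj(f,[.504,.1865,.13])); w=44
    o.append(cv2.resize(f["pixels"][y-w:y+w,x-w:x+w],(400,400),interpolation=cv2.INTER_CUBIC)); print("org",x-w,y-w)
cv2.imwrite(f"pics/{sys.argv[1]}.png",np.hstack(o))
Rm=R.from_euler('xyz',s["ee_rot"]).as_matrix(); print(P.round(4),"key yaw",np.degrees(np.arctan2(Rm[1,2],Rm[0,2])).round(2)+180,s["width"].round(4),s["t"],s["force"].round(1),s["moment"].round(2))
E
python3 both.py h1
```

```text
t: 10.2
eef_pos: [0.504, 0.1872, 0.2042]
ee_rot: [-0.525, 1.57, -2.533]
force: [1.0, 0.1, -2.7]
width: 0.0262
side tip [287.7 204. ] side hub [287.7 217.4] org 243 159
top tip [324.4 203.1] top hub [324.  205.3] org 280 158Traceback (most recent call last):
  File "both.py", line 10, in <module>
    Rm=R.from_euler('xyz',s["ee_rot"]).as_matrix(); print(P.round(4),"key yaw",np.degrees(np.arctan2(Rm[1,2],Rm[0,2])).round(2)+180,s["width"].round(4),s["t"],s["force"].round(1),s["moment"].round(2))
                                                                                                                                    ^^^^^^^^^^^^^^^^
AttributeError: 'float' object has no attribute 'round'
```

View pics/h1.png

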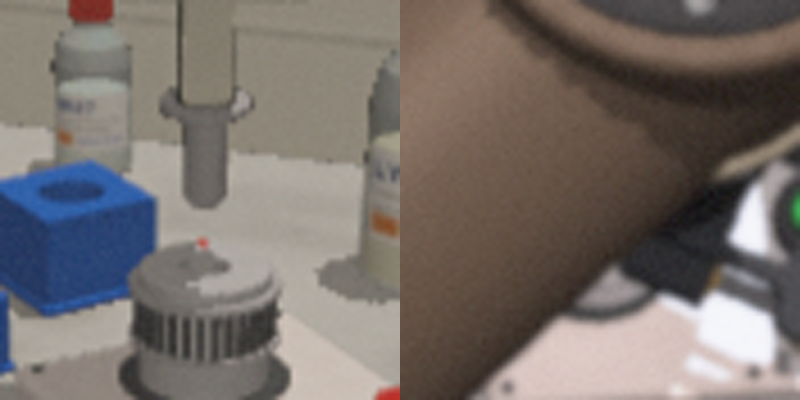

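```bash
sed -i 's/s\["width"\].round(4)/round(s["width"],4)/' both.py
python3 -m handwheel '{"gripper":[-1,-1,-1,-1],"travel":[[0,0,-0.05],[0,0,-0.066],[0,0,-0.07],[0,0,-0.07]],"spin":[0,0,0,0]}'
python3 both.py h2
```

```text
t: 10.7
eef_pos: [0.5041, 0.1865, 0.1696]
ee_rot: [-0.025, 1.57, -2.033]
force: [-0.8, -0.1, -2.1]
width: 0.0264
side tip [287.8 219.5] side hub [287.7 217.4] org 243 159
top tip [323.8 205.4] top hub [324.  205.3] org 280 158
[0.5044 0.1867 0.1703] key yaw 64.95 0.0256 10.8 [ 0.8  0.1 -3.4] [-0.04 -0.01  0.01]
```

View pics/h2.png

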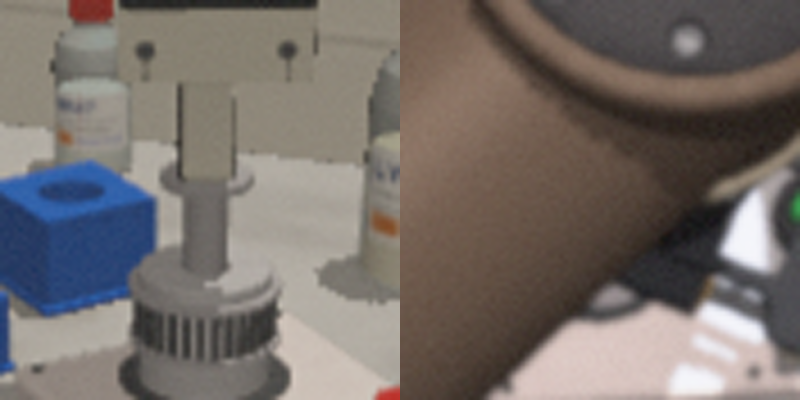

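```bash
python3 -m handwheel '{"gripper":[-1,-1,-1],"travel":[[0,0,-0.014],[0,0,-0.018],[0,0,-0.018]],"spin":[0,0,0]}'
python3 -m handwheel '{"gripper":[-1,-1,-1],"travel":[[0,0,-0.006],[0,0,-0.008],[0,0,-0.008]],"spin":[0,0,0]}'
```

```text
t: 11.1
eef_pos: [0.5037, 0.1862, 0.1602]
ee_rot: [-0.531, 1.57, -2.539]
force: [0.6, 0.6, -2.9]
width: 0.026
t: 11.4
eef_pos: [0.5039, 0.1864, 0.1564]
ee_rot: [-0.406, 1.57, -2.414]
force: [-0.5, 0.5, -2.2]
width: 0.0265
```

```bash
python3 -m handwheel '{"gripper":[-1,-1,-1],"travel":[[0,0,-0.016],[0,0,-0.032],[0,0,-0.032]],"spin":[0,0,0]}' 60
python3 -m handwheel '{"gripper":[-1,-1,-1],"travel":[[0,0,-0.008],[0,0,-0.012],[0,0,-0.012]],"spin":[0,0,0]}'
python3 both.py h3
```

```text
t: 11.7
eef_pos: [0.5033, 0.186, 0.139]
ee_rot: [-0.601, 1.569, -2.609]
force: [-0.2, 0.4, -2.6]
width: 0.0258
t: 12.0
eef_pos: [0.5042, 0.1864, 0.1348]
ee_rot: [1.709, 1.57, -0.299]
force: [-1.8, -0.7, 3.3]
width: 0.0259
side tip [287.6 235. ] side hub [287.7 217.4] org 243 159
top tip [323.3 208.1] top hub [324.  205.3] org 280 158
[0.5041 0.1864 0.135 ] key yaw 64.95 0.0256 12.1 [-0.5 -1.4  2.9] [-0.41  0.52  0.01]
```

View pics/h3.png

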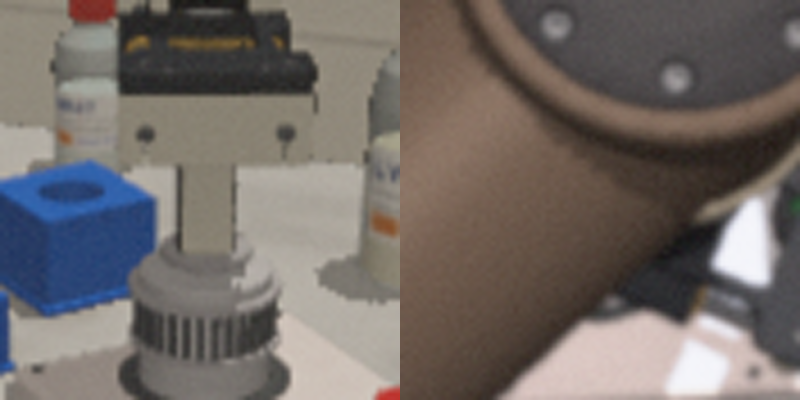

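```bash
python3 -m handwheel '{"gripper":[-1,-1,-1],"travel":[[0,0,-0.006],[0,0,-0.01],[0,0,-0.01]],"spin":[0,0,0]}'
python3 -m handwheel '{"gripper":[-1,-1],"travel":[[0,0,-0.004],[0,0,-0.004]],"spin":[0,0]}'
python3 both.py h4
```

```text
t: 12.4
eef_pos: [0.5042, 0.1864, 0.1297]
ee_rot: [2.184, 1.57, 0.176]
force: [-1.3, -1.7, 6.3]
width: 0.0259
t: 12.6
eef_pos: [0.5043, 0.1865, 0.1294]
ee_rot: [2.071, 1.57, 0.064]
force: [-7.1, -2.5, 20.2]
width: 0.0261
side tip [287.7 237.4] side hub [287.7 217.4] org 243 159
top tip [323.2 208.4] top hub [324.  205.3] org 280 158
[0.5043 0.1864 0.1294] key yaw 64.98 0.0262 12.7 [-7.7 -1.6 20.6] [-0.95  3.02 -0.02]
```

View pics/h4.png

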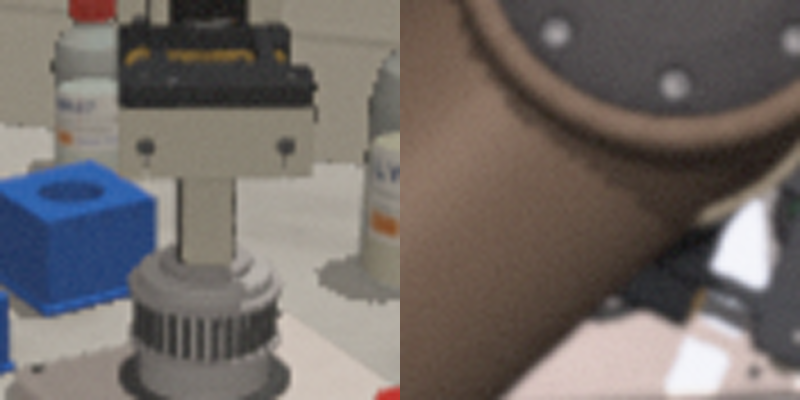

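```bash
python3 -m handwheel '{"gripper":[-1,-1,-1,-1,-1,-1,-1,-1,-1,-1],"travel":[[0,0,0],[0,0,0],[0,0,0],[0,0,0],[0,0,0],[0,0,0],[0,0,0],[0,0,0],[0,0,0],[0,0,0]],"spin":[0,0,0,0,0,0,0,0,0,0]}'
python3 look.py h5 side 288 220 40; python3 look.py h6 side 260 210 150
```

```text
t: 13.7
eef_pos: [0.5042, 0.1865, 0.1294]
ee_rot: [2.232, 1.569, 0.224]
force: [-7.6, -2.0, 20.0]
width: 0.0257
13.75 [0.5043 0.1864 0.1294] [-7.2 -1.2 20.4] [-0.88  3.02 -0.01] 0.026 [0.72 0.41]
13.8 [0.5042 0.1865 0.1294] [-7.6 -2.1 20. ] [-0.95  2.97 -0.05] 0.0262 [0.72 0.41]
```

View pics/h5.png

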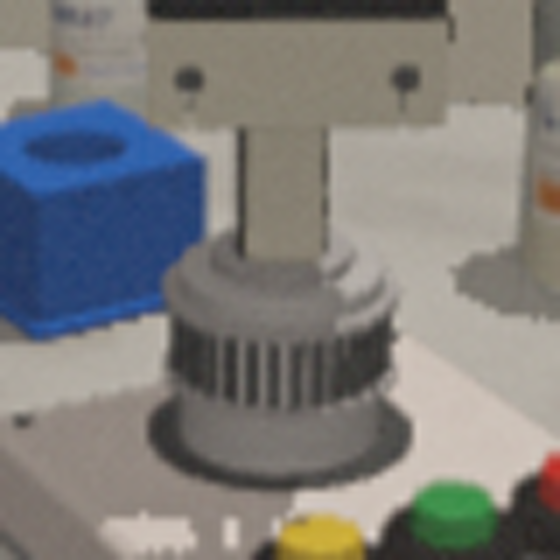

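View pics/h6.png

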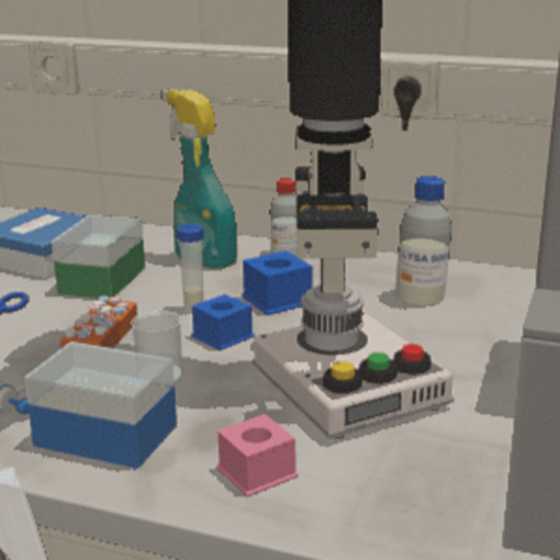

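The collar sits flat on the hub. The hold is steady at z 0.1294 with 20 N, and the bystanders and keys are where they should be, so I'm handing in.

```bash
python3 -c "
from station import arm
print(arm.job_done()); s=arm.get_state(); print(s['t'],s['eef_pos'],s['force'])"
```

```text
the job is handed in; nothing more can be done
None
the job is handed in; nothing more can be done
```

I pressed red, then yellow, then green, each to its stop and back up. Then I moved the shaft from the larger blue stand into the hub and handed the job in at about 13.8 s, still gripping and pushing it home.

**Shaft:** I turned it about 35° on the way to line its key up with the keyway. It went past the 14 mm key depth with no contact force, so no turning in the hub was needed. I then pushed it down against the spring.

**Last checks:** the TCP held at z = 0.1294 m for over 1 s (home is about 0.1295 m, from where I took the grip). The push was steady at 20 N, the opening was 26 mm, and in the side view the collar sits flat on the hub. All three keys were up and the beaker, rack, bottle and tube looked untouched.

**Not clean or not confirmed:**
- **Yellow press:** the force at the closed fingertips reached 52 N. That is below the 120 N wrist limit. It could only count against the 40 N limit if the fingertips are judged as the gripper's body.
- **Top view:** the arm hid the hub at the end, so seating rests on the side view, the height and the force.
- **After hand-in:** nothing could be read once the job was handed in.

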